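Lock the sighting block and hold the mirror on it

TASK

Drop the steel block with the upright brass bar into the pocket of the iron socket, let go of it, and swing the socket's locking lever fully shut over it. Then turn the small spring-loaded mirror (there is a handle behind it) until the fixed camera sees the brass bar reflected in the middle of the mirror, and finish while the fingers still hold the mirror at that angle, because it springs back if let go. Leave the cork float and the two iron weights where they stand.

Things in the scene. Friction and masses are not known exactly. Their poses are not given: they have to be found in the camera images.
- post (a point): centre of the upright square brass bar (12 x 12 mm, 60 mm tall) that stands in the middle of a loose steel block 44 x 44 mm, 30 mm tall (0.18 to 0.35 kg); the bar is the handle to grip and also the marker to be seen in the mirror. This point is 60 mm above the block's underside, 30 mm above its top. Axes: z up, x and y square to the sides of bar and block (both square, so any quarter turn fits the pocket)
- socket: fixed dark iron socket, 84 x 84 x 28 mm, with a square pocket 48 x 48 mm, 18 mm deep in the middle of its top, its rim chamfered 4 mm. Origin: centre of its underside, on the shelf. x and y square to its sides. A seated block stands 12 mm out of the socket, and the centre of its bar is then 70 mm above the shelf
- pocket (a point): centre of the pocket's floor, 10 mm above the shelf; axes as the socket's
- lever_hinge (a point): point on the upright hinge axis of the socket's locking lever, 70 mm above the shelf; it lies 35 mm along +x and 15 mm along -y from the socket's centre; axes as the socket's
- lever_handle (a point): middle of the upright round steel stud at the lever's free end (12 mm across, 46 mm tall, from 48 to 94 mm above the shelf, centre 71 mm), 95 mm from the hinge axis. The lever is a flat bar 10 mm wide, 42 to 48 mm above the shelf
- lever (a joint): angle of the locking lever, rad: 0 fully shut (stop; the bar lies over the block along the socket's x axis, the stud 95 mm along the socket's -x from the hinge), positive is open, the stud swung counterclockwise seen from above, towards the socket's -y side. It starts open at 1.25 to 1.65, moves with light friction (under 1 N at the stud) and stays where it is left
- stand: fixed stand: an aluminium plate 270 x 80 x 8 mm with the mirror on a short post at one end and a small grey camera at the other. Origin: on the shelf under the mirror's pivot axis; x points along the plate to the camera, z up. The line from pivot to bar runs off on the -y side of the stand: the seated bar is always 200 mm along the stand's -y, and -30 to 80 mm along its x
- pivot (a point): point on the mirror's upright pivot axis, in the middle of the mirror's face, 70 mm above the shelf; axes as the stand's
- lens (a point): front of the camera's lens, 150 mm along the stand's x from the pivot, 70 mm above the shelf; the camera looks straight at the pivot
- mirror (a joint): angle of the mirror, rad: 0 at rest (stop), when the mirror (60 x 60 mm, 40 to 100 mm above the shelf) faces the camera squarely; positive turns it clockwise seen from above, towards the socket, up to 1.2. The camera sees the bar in the middle of the mirror when the mirror's normal halves the angle lens - pivot - bar, so at half that angle. A spring pulls it back to 0 (about 0.5 N at the handle near 0, under 2.5 N at the far end)
- mirror_handle (a point): middle of the upright round steel stud behind the mirror (12 mm across, 55 mm tall, from 41 to 96 mm above the shelf, this point at 70 mm), on an arm 75 mm from the pivot axis, straight behind the mirror's face; it moves along a circle about the pivot with the mirror. x axis: the mirror's normal
- float: cork fishing float standing on end, 58 mm across, 103 mm tall with its wooden stem, loose, to be left alone; origin: centre of its underside
- weight_large: larger cast iron weight, 72 mm across, 68 mm tall, loose, to be left alone; origin: centre of its underside
- weight_small: smaller cast iron weight, 56 mm across, 60 mm tall, loose, to be left alone; origin: centre of its underside
Mind the look-alikes: they are no part of the job. What is shaped like the part that bears post but red is not meant.

How it is judged:
By the outcome, as a careful person would: the job done as asked, in the order asked, and still so for the second after the job is handed in, while the arm keeps its last pose, push and grip.
It also fails if it takes over 64 s, if anything falls off the work surface, if the arm or the gripper's body presses on something with over 40 N, if the wrist force passes 120 N, or if a joint passes its speed limit or range.

ROBOT

A 6-joint arm with a two-finger parallel gripper is mounted at the origin on the work surface. World frame = base frame: x ahead of the robot, y to its left, z up, the work surface at z = 0. Lengths are in m, angles in rad, forces in N, time in s.
With the tool pointing down it reaches from about 0.3 to 0.75 m from the base axis. Payload 8.5 kg.
Tool frame: the origin (TCP) lies on the centre line of the jaws, within the pads' length; the fingertips stand 14 mm ahead of it and the grasp point (between the pads) lies 5 mm behind it; z points along the fingers, y is the direction in which the jaws open and shut (so a half turn about z gives the same grasp; the last joint's range is limited). The gripper opens to 88 mm and grips with 3 to 60 N. Pads are 18 mm wide; open, the fingers measure 123 mm over their backs; the gripper's body (75 mm by 187 mm) begins 45 mm behind the grasp point.
Start: joints at [-1.427, 0.381, 1.297, -0, 1.464, -0.215], TCP at [0.193, -0.515, 0.253] pointing down, gripper open.
Joint ranges: [-3.11, 3.11], [-0.89, 2.33], [0.22, 2.48], [-1.42, 4.56], [0.17, 2.85], [-2.88, 2.88]. Speed limits (rad/s): [2.39, 2.39, 3.14, 3.14, 3.14, 3.14].

INTERFACE

Orientations are given as a unit quaternion [x, y, z, w].
In Python, from station import robot, read_camera, camera_params, ticket gives the robot as it stands.
- The arm moves only by the shell command python3 -m jog 'ROWS' [OPENING] [FORCE]. ROWS is JSON, a list that holds one entry, the list of rows, each a list of 4 numbers: the shift along the tool's x, y, z normalised to -1 to 1, where 1 is 30 mm, then the turn about the tool's z normalised to -1 to 1, where 1 is 0.1 rad. In form: [[[tx, ty, tz, spin], ...]]. A call has 1 to 10 rows; each row shifts and turns the commanded pose from where the row before left it, along the tool's axes as they then stand; what a row does not reach is not made up. A row lasts 1/8 s, in which the tool goes at most 62.5 mm and 10.7 degrees, less where a joint would pass 70% of its speed; a pose out of reach is approached as far as the arm can. A call with a number of a shift or a turn outside -1 to 1 is refused whole. A call with a gripper value outside its range is refused whole. OPENING is the opening, from 0 (shut) to 1 (fully open), set as the call begins (- or left out, the last holds). The fingers move at their own pace and stop on an object; FORCE is the grip in N (left out, the last holds). Time passes only in rows, so rows that do not move let the fingers close. It gives the time, the measured TCP pose, the force and the opening at its end, in the units of the state.
- robot.state(): the state, without advancing time (a new reading comes with each control period).
- read_camera(name): name is "scene" or "top" or "wrist"; returns (picture, depth): 480x640x3 uint8, red, green, blue; 480x640 float32, m along the optical axis (not along the pixel's ray), 0 where there is no reading.
- camera_params(name): a dict with "fx", "fy", "cx", "cy" (pixels), "world_from_camera" (4x4, takes a point from camera to world coordinates). Camera axes: x right, y down, z forward; pixel columns grow to the right and rows downward; lengths in m; the calibration is good to about 2 mm. A picture is of the moment at which its call begins: read the wrist's pose just before it. camera_params takes no time and is no camera call; for the wrist camera it gives the pose at the moment of the call.
- ticket.close_job(): hands the job in, once; it reports no verdict.
The state is a dict: "t": time; "joint_positions": joint angles; "qd": joint speeds; "joint_efforts": joint torques, N m; "eef_pos": TCP position; "eef_rot": TCP orientation; "wrist_force": force on the tool from outside, world axes, zero at the start; "wrist_torque": the same for the moment, N m; "width": opening from 0.0 (shut) to 1.0 (fully open).
Only numpy, scipy, OpenCV 4.12 (cv2) and the standard library are available. Lean on these libraries where they do the work, as an engineer would, in place of code of your own. Each camera call takes 0.05 s, during which the arm holds its last target.

## Working session

There is one attempt and no reset: what is moved stays moved. The work goes in short steps, Python scripts to look and compute and a shell command to move; the robot and the scene stay as the last step left them, time stands still between calls to the robot, and variables do not carry over. Pictures are saved under pics/ and viewed, and the job is handed in when it is done.

```bash
ls; mkdir -p pics
python3 - <<'E'
from station import robot, read_camera, camera_params
import cv2, numpy as np
s=robot.state(); print({k:np.round(v,3).tolist() for k,v in s.items()})
for n in ["scene","top"]:
    p,d=read_camera(n); cv2.imwrite(f"pics/{n}0.png",p[:,:,::-1]); np.save(f"pics/{n}0.npy",d)
    c=camera_params(n); print(n,c)
E
```

```text
pics
{'t': 0.0, 'joint_positions': [-1.427, 0.381, 1.298, 0.0, 1.464, -0.215], 'qd': [-0.001, -0.002, -0.001, -0.001, -0.0, 0.001], 'joint_efforts': [-0.001, -43.793, -22.456, 0.071, 0.035, -0.0], 'eef_pos': [0.193, -0.515, 0.252], 'eef_rot': [0.984, 0.178, 0.0, -0.001], 'wrist_force': [0.215, 0.531, 0.016], 'wrist_torque': [0.013, 0.001, 0.018], 'width': 1.002}
scene {'fx': 456.49700121192865, 'fy': 456.49700121192865, 'cx': 318.0967512990088, 'cy': 234.10357118484595, 'world_from_camera': array([[ 0.64136635,  0.56421469, -0.51991441,  1.09448259],
       [ 0.76719765, -0.47829619,  0.42736462, -0.38738454],
       [-0.00754769, -0.6729744 , -0.73962727,  0.79461939],
       [ 0.        ,  0.        ,  0.        ,  1.        ]])}
top {'fx': 443.78255053940757, 'fy': 443.78255053940757, 'cx': 322.2532555761804, 'cy': 247.41352487324494, 'world_from_camera': array([[-5.18373737e-03, -9.94044045e-01,  1.08855705e-01,
         4.84793247e-01],
       [-9.99986136e-01,  5.25363105e-03,  3.55288277e-04,
         3.39109090e-02],
       [-9.25059908e-04, -1.08852354e-01, -9.94057498e-01,
         9.00811560e-01],
       [ 0.00000000e+00,  0.00000000e+00,  0.00000000e+00,
         1.00000000e+00]])}
```

View pics/top0.png

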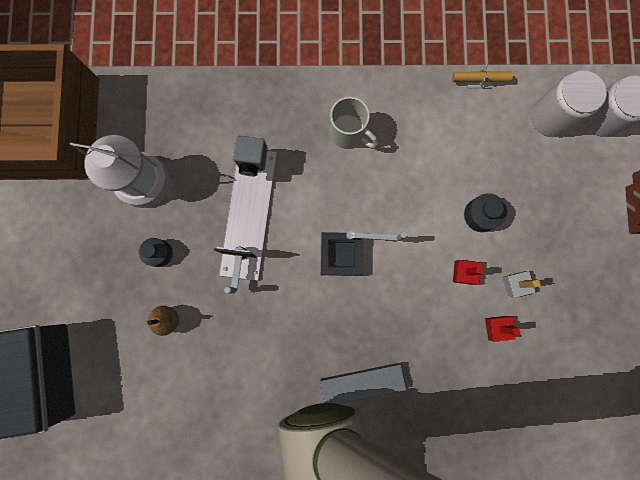

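View pics/scene0.png

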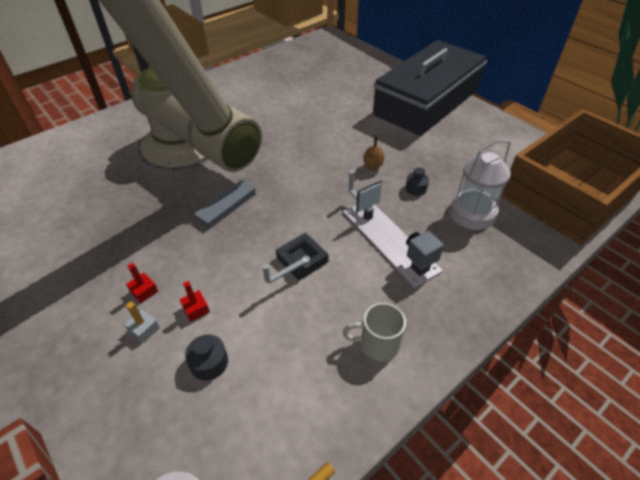

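In the top view, the steel block with the brass bar is at about (520,284). The two red look-alikes are at (468,272) and (502,329). The socket is at (345,254), with its lever open to the right. The mirror stand runs from (235,252) to (250,155). Next I'll check enlarged crops.

Run:
```python
import cv2
im=cv2.imread("pics/top0.png")
cv2.imwrite("pics/c1.png",cv2.resize(im[250:350,445:575],None,fx=6,fy=6,interpolation=cv2.INTER_CUBIC))
cv2.imwrite("pics/c2.png",cv2.resize(im[215:295,310:420],None,fx=7,fy=7,interpolation=cv2.INTER_CUBIC))
cv2.imwrite("pics/c3.png",cv2.resize(im[125:305,200:300],None,fx=3.3,fy=3.3,interpolation=cv2.INTER_CUBIC))
```

```text
(no output)
```

View pics/c1.png

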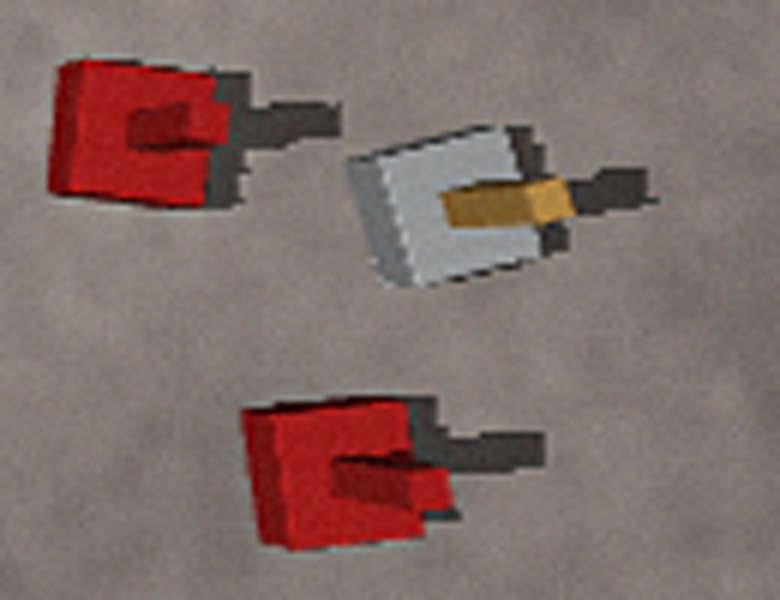

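View pics/c2.png

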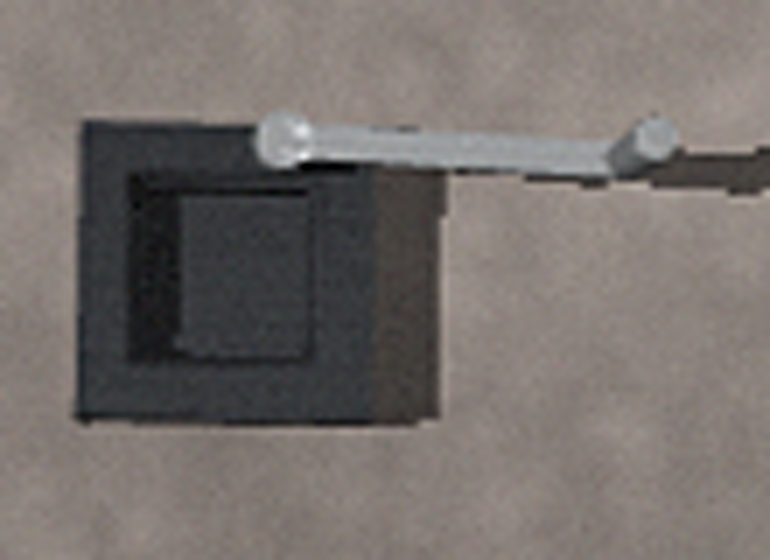

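View pics/c3.png

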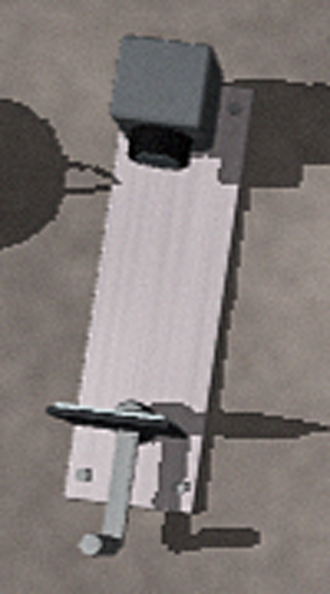

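```bash
cat > h.py <<'E'
import numpy as np
from station import camera_params
def pix2w(cam,uv,z,c=None):
    c=c or camera_params(cam); T=c["world_from_camera"]
    uv=np.atleast_2d(uv).astype(float)
    r=np.c_[(uv[:,0]-c["cx"])/c["fx"],(uv[:,1]-c["cy"])/c["fy"],np.ones(len(uv))]@T[:3,:3].T
    o=T[:3,3]; return o+r*((z-o[2])/r[:,2])[:,None]
def w2pix(cam,p,c=None):
    c=c or camera_params(cam); T=c["world_from_camera"]
    q=(np.atleast_2d(p)-T[:3,3])@T[:3,:3]
    return np.c_[q[:,0]/q[:,2]*c["fx"]+c["cx"],q[:,1]/q[:,2]*c["fy"]+c["cy"]]
E
python3 - <<'E'
from h import *
np.set_printoptions(precision=4,suppress=True)
def f(pts,s,o,z): return pix2w("top",np.array(pts)/s+np.array(o)-0.5+0.5/s,z)
bt=f([(553,198)],6,(445,250),.09);print("bartip",bt)
b=f([(380,157),(503,127),(540,257),(413,285)],6,(445,250),.03);print(b,b.mean(0),np.linalg.norm(np.diff(b[[0,1,2,3,0]],axis=0),axis=1),np.degrees(np.arctan2(*(np.roll(b,-1,0)-b)[:,1::-1].T)))
r=f([(65,62),(217,72),(207,208),(52,192)],6,(445,250),.03);print("red",r.mean(0))
s=f([(82,121),(375,125),(373,422),(77,418)],7,(310,215),.028);print(s,s.mean(0),np.linalg.norm(np.diff(s[[0,1,2,3,0]],axis=0),axis=1),np.degrees(np.arctan2(*(np.roll(s,-1,0)-s)[:,1::-1].T)))
l=f([(657,138)],7,(310,215),.094);print("levhandle",l)
print("hinge?",[f([(287,136)],7,(310,215),z) for z in(.048,.06,.07)])
st=f([(65,497),(197,513),(253,88)],3.3,(200,125),.008);print("stand",st,np.linalg.norm(np.diff(st,axis=0),axis=1))
print("mh",f([(93,545)],3.3,(200,125),.096))
E
```

```text
bartip [[ 0.5071 -0.3561  0.09  ]]
[[ 0.5224 -0.3293  0.03  ]
 [ 0.532  -0.37    0.03  ]
 [ 0.4896 -0.3797  0.03  ]
 [ 0.4808 -0.3379  0.03  ]] [ 0.5062 -0.3542  0.03  ] [0.0418 0.0434 0.0427 0.0425] [ -76.7453 -167.1332  101.9444   11.6971]
red [ 0.5305 -0.2497  0.03  ]
[[ 0.6115  0.036   0.028 ]
 [ 0.6099 -0.0471  0.028 ]
 [ 0.5257 -0.0453  0.028 ]
 [ 0.5273  0.0378  0.028 ]] [ 0.5686 -0.0047  0.028 ] [0.0831 0.0842 0.0831 0.0842] [-91.0945 178.7464  88.9267  -1.2385]
levhandle [[ 0.5966 -0.1148  0.094 ]]
hinge? [array([[ 0.6041, -0.0208,  0.048 ]]), array([[ 0.6024, -0.0201,  0.06  ]]), array([[ 0.601 , -0.0194,  0.07  ]])]
stand [[0.5273 0.2414 0.008 ]
 [0.5172 0.1609 0.008 ]
 [0.7835 0.1284 0.008 ]] [0.0812 0.2683]
mh [[0.4968 0.2051 0.096 ]]
```

Positions in world coordinates:

| Item | Position | Cross-check |
|---|---|---|
| Block | (0.506, -0.355), yaw about 12.5° | top edges 42–43 mm (44 mm expected) |
| Socket | (0.5686, -0.0047), yaw -1.2° | sides 83–84 mm |
| Pivot | about (0.571, 0.196), stand yaw -7° | bar is 199 mm along the stand's -y (200 mm expected) |

The target is the grey block with the brass bar at (520,284). The other two are red all over. Now I'll move to it.

```bash
python3 -m jog '[[[0,0,0,0.7],[0,0,0,0.7],[1,-0.27,0,0],[1,-0.27,0,0],[1,-0.27,0,0],[1,-0.27,0,0],[1,-0.27,0,0],[1,-0.27,0,0],[1,-0.27,0.3,0],[1,-0.27,0.3,0]]]' 0.5 20
python3 -m jog '[[[1,-0.27,0.6,0],[1,-0.27,0.6,0],[1,-0.24,0.6,0],[0.36,0,0.6,0],[0,0,0,0],[0,0,0,0]]]'
python3 - <<'E'
from station import robot, read_camera, camera_params
import cv2, numpy as np
s=robot.state(); print({k:np.round(s[k],4).tolist() for k in("t","eef_pos","eef_rot","width","wrist_force")})
c=camera_params("wrist");p,d=read_camera("wrist"); cv2.imwrite("pics/w1.png",p[:,:,::-1]); np.save("pics/w1d.npy",d); np.save("pics/w1c.npy",c,allow_pickle=True); print(c)
E
```

```text
t: 1.35
eef_pos: [0.4141, -0.399, 0.2342]
eef_rot: [0.994, 0.109, -0.0, -0.0]
wrist_force: [-0.1, -0.5, 0.1]
width: 0.502
t: 2.1
eef_pos: [0.506, -0.3557, 0.1633]
eef_rot: [0.994, 0.109, 0.0, 0.0]
wrist_force: [0.0, -0.3, 0.0]
width: 0.5
{'t': 2.1, 'eef_pos': [0.506, -0.3557, 0.1633], 'eef_rot': [0.9941, 0.1087, 0.0001, 0.0003], 'width': 0.4996, 'wrist_force': [0.0409, -0.2623, 0.0155]}
{'fx': 362.1957991509683, 'fy': 362.1957991509683, 'cx': 320.4520143587403, 'cy': 246.29020272713194, 'world_from_camera': array([[ 2.17015693e-01, -9.28704265e-01, -3.00686843e-01,
         5.84362048e-01],
       [-9.76167820e-01, -2.06224392e-01, -6.75861419e-02,
        -3.37838062e-01],
       [ 7.58576760e-04,  3.08188074e-01, -9.51325147e-01,
         2.94795189e-01],
       [ 0.00000000e+00,  0.00000000e+00,  0.00000000e+00,
         1.00000000e+00]])}
```

View pics/w1.png

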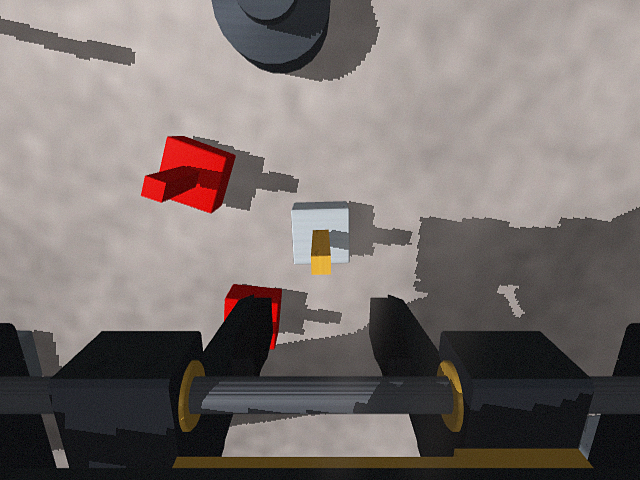

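Run:
```python
from h import *
import cv2
c=np.load("pics/w1c.npy",allow_pickle=True).item()
im=cv2.imread("pics/w1.png");cv2.imwrite("pics/w1c.png",cv2.resize(im[190:290,270:370],None,fx=6,fy=6,interpolation=cv2.INTER_CUBIC))
print(pix2w("",[(321,268.5)],.09,c)); b=pix2w("",[(293,210),(348,208),(350,262),(294,265)],.03,c);print(b,b.mean(0),np.degrees(np.arctan2(*(np.roll(b,-1,0)-b)[:,1::-1].T)))
```

```text
[[ 0.50588433 -0.35578431  0.09      ]]
[[ 0.52395423 -0.33054237  0.03      ]
 [ 0.53430122 -0.37014332  0.03      ]
 [ 0.49309524 -0.38192847  0.03      ]
 [ 0.48118249 -0.33980455  0.03      ]] [ 0.50813329 -0.35560468  0.03      ] [ -75.35703645 -164.0391677   105.79104192   12.21868934]
```

View pics/w1c.png

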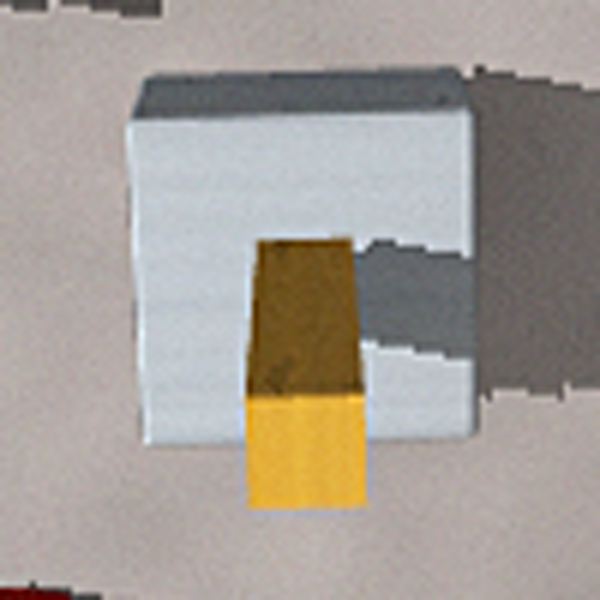

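The crop confirms it: grey block, brass bar, bar tip at about (321,265). The TCP is over it to within about 2 mm, so I'll go down and grip.

```bash
python3 -m jog '[[[0.04,0,0.6,0],[0,0,0.6,0],[0,0,0.6,0],[0,0,0.6,0],[0,0,0.5,0],[0,0,0.45,0],[0,0,0,0],[0,0,0,0],[0,0,0,0]]]' 0.5 25
python3 -m jog '[[[0,0,0,0],[0,0,0,0],[0,0,0,0],[0,0,0,0],[0,0,0,0]]]' 0 25
python3 -m jog '[[[0,0,-0.3,0],[0,0,-0.6,0],[0,0,-0.6,0],[0,0,-0.6,0],[0,0,-0.6,0],[0,0,0,0],[0,0,0,0]]]'
```

```text
t: 3.28
eef_pos: [0.508, -0.3548, 0.0629]
eef_rot: [0.994, 0.109, 0.0, 0.0]
wrist_force: [0.2, -0.0, 0.0]
width: 0.501
t: 3.9
eef_pos: [0.5078, -0.3547, 0.0622]
eef_rot: [0.994, 0.109, -0.0, -0.0]
wrist_force: [-0.3, -0.1, 0.4]
width: 0.133
t: 4.78
eef_pos: [0.5076, -0.3543, 0.1426]
eef_rot: [0.994, 0.109, -0.0, -0.0]
wrist_force: [-0.5, 0.4, -2.2]
width: 0.127
```

```bash
python3 -m jog '[[[0,0,-0.7,0.8],[0,0,-0.7,0.8],[0,0,-0.6,0.8],[0.2,-1,0,0],[0.2,-1,0,0],[0.2,-1,0,0],[0.2,-1,0,0],[0.2,-1,0,0],[0.2,-1,0,0],[0.2,-1,0,0]]]'
python3 -m jog '[[[0.2,-1,0,0],[0.19,-1,0,0],[0,-1,0,0],[0,-1,0,0],[0,-0.69,0,0],[0,0,0,0],[0,0,0,0],[0,0,0,0]]]'
python3 - <<'E'
from station import robot, read_camera, camera_params
import cv2, numpy as np
s=robot.state(); print({k:np.round(s[k],4).tolist() for k in("t","eef_pos","eef_rot","width","wrist_force")})
c=camera_params("wrist");p,d=read_camera("wrist"); cv2.imwrite("pics/w2.png",p[:,:,::-1]); np.save("pics/w2c.npy",c,allow_pickle=True)
p,d=read_camera("top"); cv2.imwrite("pics/t2.png",p[:,:,::-1])
p,d=read_camera("scene"); cv2.imwrite("pics/s2.png",p[:,:,::-1])
E
```

```text
t: 6.02
eef_pos: [0.5541, -0.1444, 0.2023]
eef_rot: [1.0, -0.011, -0.001, -0.0]
wrist_force: [0.1, 0.3, -2.3]
width: 0.135
t: 7.02
eef_pos: [0.569, -0.006, 0.2031]
eef_rot: [1.0, -0.011, -0.0, 0.0]
wrist_force: [-0.7, 0.6, -2.9]
width: 0.136
{'t': 7.025, 'eef_pos': [0.569, -0.006, 0.2031], 'eef_rot': [0.9999, -0.0112, -0.0001, 0.0001], 'width': 0.1359, 'wrist_force': [-0.6909, 0.6475, -2.8604]}
```

View pics/w2.png

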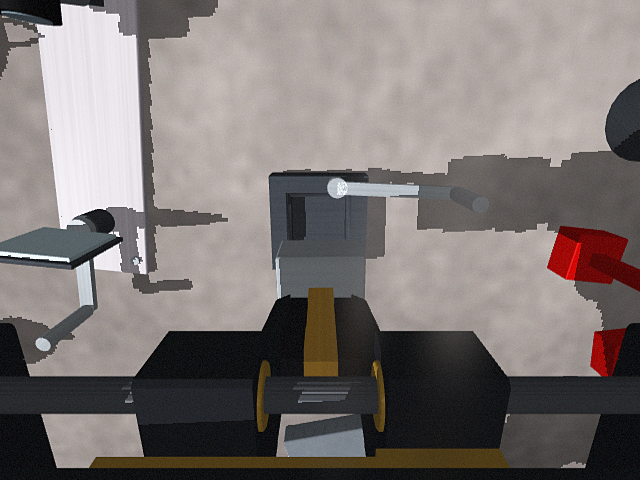

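View pics/s2.png

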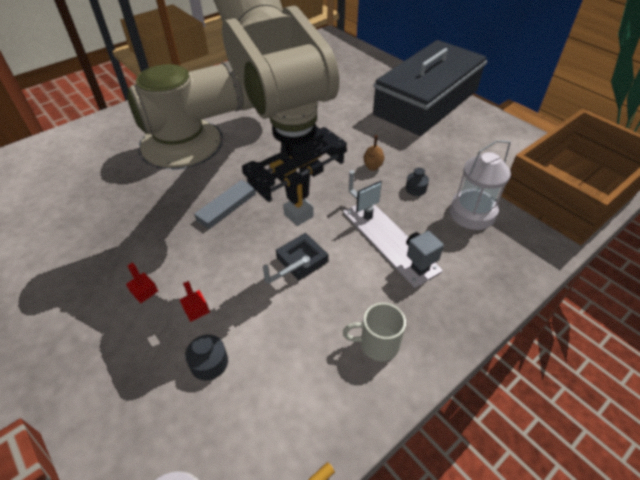

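Run:
```python
import cv2
im=cv2.imread("pics/w2.png");cv2.imwrite("pics/w2c.png",cv2.resize(im[160:310,250:400],None,fx=4,fy=4,interpolation=cv2.INTER_CUBIC))
```

```text
(no output)
```

View pics/w2c.png

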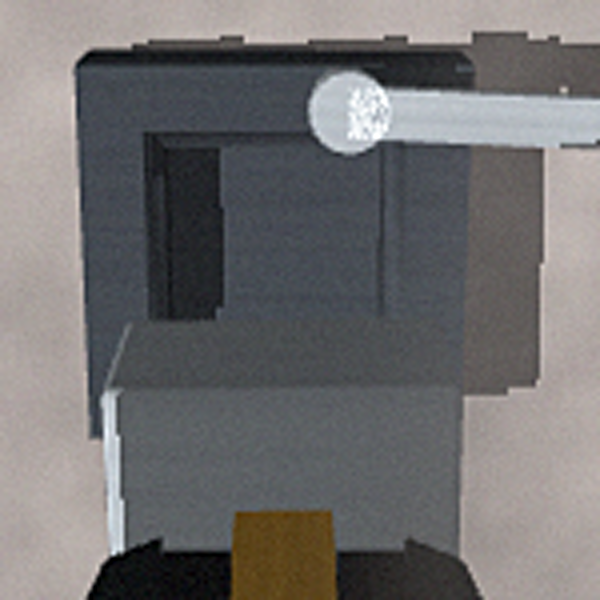

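Run:
```python
from h import *
np.set_printoptions(precision=4,suppress=True)
c=np.load("pics/w2c.npy",allow_pickle=True).item()
f=lambda p,z: pix2w("",np.array(p)/4+np.array([250,160])-.375,z,c)
s=f([(78,66),(472,70),(92,437),(465,400)],.028);print("sock",s,np.linalg.norm(s[1]-s[0]))
print("blk top far",f([(105,388),(463,388)],.171),"bottom far",f([(130,321),(465,319)],.141))
yaw=np.radians(-1.2);x=np.array([np.cos(yaw),np.sin(yaw),0])
print("sock centre",(s[0]+s[1])/2-.042*x)
```

```text
sock [[ 0.6125  0.0364  0.028 ]
 [ 0.6099 -0.0461  0.028 ]
 [ 0.5292  0.0386  0.028 ]
 [ 0.5363 -0.0459  0.028 ]] 0.0825108524420047
blk top far [[ 0.5915  0.0152  0.171 ]
 [ 0.5905 -0.0277  0.171 ]] bottom far [[ 0.5907  0.0153  0.141 ]
 [ 0.59   -0.0315  0.141 ]]
sock centre [ 0.5692 -0.004   0.028 ]
```

The block's centre is about (0.569, -0.006) and the socket's about (0.569, -0.0045). I'll shift it 1.5 mm and lower it in.

```bash
python3 -m jog '[[[0,-0.06,0.5,0],[0,0,0.6,0],[0,0,0.6,0],[0,0,0.6,0],[0,0,0.6,0],[0,0,0.5,0],[0,0,0.3,0],[0,0,0,0],[0,0,0,0]]]'
python3 -m jog '[[[0,0,0.2,0],[0,0,0.2,0],[0,0,0.15,0],[0,0,0,0],[0,0,0,0]]]'
```

```text
t: 8.3
eef_pos: [0.5693, -0.0034, 0.0927]
eef_rot: [1.0, -0.011, 0.0, 0.0]
wrist_force: [-0.5, 0.4, -2.7]
width: 0.134
t: 8.93
eef_pos: [0.5691, -0.0034, 0.0758]
eef_rot: [1.0, -0.011, 0.0, 0.0]
wrist_force: [0.6, -0.4, -2.3]
width: 0.134
```

```bash
python3 -m jog '[[[0,0,0.1,0],[0,0,0,0],[0,0,0,0]]]'
python3 -m jog '[[[0,0,0,0],[0,0,0,0],[0,0,0,0]]]' 0.3
python3 -m jog '[[[0,0,-0.4,0],[0,0,-0.6,0],[0,0,-0.8,0],[0,0,-1,0],[0,0,-0.6,0],[0,0,0,0]]]'
python3 - <<'E'
from station import robot, read_camera, camera_params
import cv2, numpy as np
s=robot.state(); print({k:np.round(s[k],4).tolist() for k in("t","eef_pos","eef_rot","width","wrist_force")})
c=camera_params("wrist");p,d=read_camera("wrist"); cv2.imwrite("pics/w3.png",p[:,:,::-1]); np.save("pics/w3c.npy",c,allow_pickle=True)
E
```

```text
t: 9.3
eef_pos: [0.569, -0.0033, 0.0728]
eef_rot: [1.0, -0.011, 0.0, -0.0]
wrist_force: [-0.0, 0.7, -2.9]
width: 0.136
t: 9.68
eef_pos: [0.5691, -0.0033, 0.073]
eef_rot: [1.0, -0.011, 0.0, 0.0]
wrist_force: [-0.1, -0.5, -0.1]
width: 0.301
t: 10.42
eef_pos: [0.5695, -0.0034, 0.1766]
eef_rot: [1.0, -0.011, 0.002, 0.0]
wrist_force: [-1.0, 0.3, 0.0]
width: 0.298
{'t': 10.425, 'eef_pos': [0.5695, -0.0034, 0.1766], 'eef_rot': [0.9999, -0.0105, 0.0017, 0.0004], 'width': 0.298, 'wrist_force': [-0.9658, 0.2896, 0.0246]}
```

View pics/w3.png

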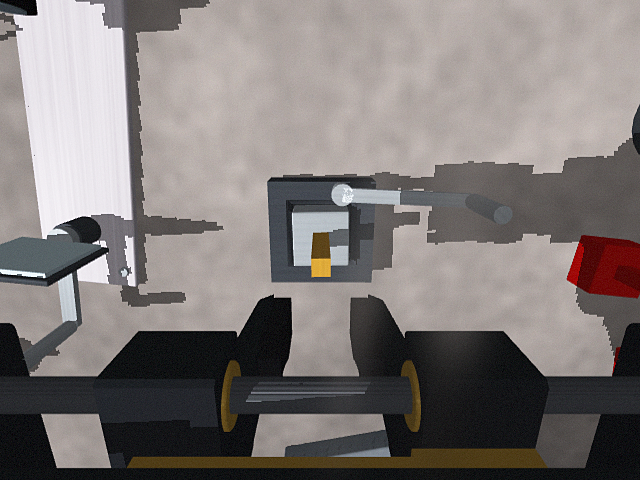

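Seated: the block lies level in the pocket, and the bar tip is at (321,268). Next is the lever stud, whose top is at (503,214). I'll work out the move.

Run:
```python
from h import *
from station import robot
np.set_printoptions(precision=4,suppress=True)
c=np.load("pics/w3c.npy",allow_pickle=True).item()
print("stud",pix2w("",[(503,214)],.094,c),"bar",pix2w("",[(320.8,267.5)],.10,c))
b=pix2w("",[(291,206),(349,206)],.04,c);print("blk far edge",b)
s=pix2w("",[(268,182),(374,182),(271,283),(371,283)],.028,c);print("sock",s,s.mean(0))
print(robot.state()["joint_positions"])
```

```text
stud [[ 0.5989 -0.1141  0.094 ]] bar [[ 0.5689 -0.0033  0.1   ]]
blk far edge [[ 0.5956  0.0184  0.04  ]
 [ 0.5947 -0.0251  0.04  ]]
sock [[ 0.6122  0.0363  0.028 ]
 [ 0.6106 -0.0452  0.028 ]
 [ 0.528   0.0392  0.028 ]
 [ 0.5263 -0.0448  0.028 ]] [ 0.5693 -0.0036  0.028 ]
[-0.2139  0.4789  1.3703  0.      1.2912  1.3781]
```

```bash
python3 -m jog '[[[0.25,0.92,0,0],[0.25,0.92,0,0],[0.25,0.92,0,0],[0.27,0.92,0,0],[0,0,0,-0.96],[0,0,0,-0.96],[0,0,0,-0.96],[0,0,0,-0.96],[0,0,0,-0.96],[0,0,0,-0.96]]]' 0.4
python3 -m jog '[[[0,0,0,-0.96],[0,0,0,-0.96],[0,0,0,-0.96],[0,0,0,-0.96],[0,0,0,-0.96],[0,0,0,-0.96],[0,0,0,-0.96],[0,0,0,-0.96],[0,0,0,-0.96],[0,0,0,-0.96]]]'
python3 -m jog '[[[0,0,0,0],[0,0,0,0]]]'
python3 - <<'E'
from station import robot, read_camera, camera_params
import cv2, numpy as np
s=robot.state(); print({k:np.round(s[k],4).tolist() for k in("t","eef_pos","eef_rot","joint_positions")})
c=camera_params("wrist");p,d=read_camera("wrist"); cv2.imwrite("pics/w4.png",p[:,:,::-1]); np.save("pics/w4c.npy",c,allow_pickle=True)
E
```

```text
t: 11.72
eef_pos: [0.5969, -0.1142, 0.1736]
eef_rot: [0.961, 0.275, -0.001, -0.001]
wrist_force: [-0.2, 0.8, 0.6]
width: 0.404
t: 12.98
eef_pos: [0.5969, -0.1142, 0.1736]
eef_rot: [0.726, 0.688, -0.0, -0.001]
wrist_force: [0.2, 0.5, -0.2]
width: 0.403
t: 13.22
eef_pos: [0.5971, -0.1143, 0.1742]
eef_rot: [0.727, 0.686, -0.0, -0.0]
wrist_force: [0.1, 0.1, -0.2]
width: 0.397
{'t': 13.225, 'eef_pos': [0.5971, -0.1143, 0.1742], 'eef_rot': [0.7273, 0.6863, -0.0002, -0.0004], 'joint_positions': [-0.3837, 0.5442, 1.2536, 0.0, 1.3447, -0.3258]}
```

View pics/w4.png

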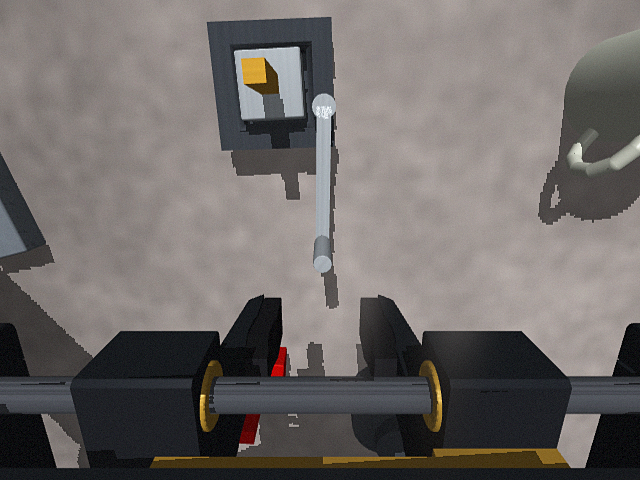

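The stud top is at (322,263), centred between the fingers. I'll go down and grip lightly.

```bash
python3 - <<'E'
from h import *
c=np.load("pics/w4c.npy",allow_pickle=True).item()
print(pix2w("",[(322,263)],.094,c),"bar",pix2w("",[(255,70)],.1,c))
s=pix2w("",[(207,22),(331,17),(222,150)],.028,c);print(s,(s[1]+s[2])/2)
E
python3 -m jog '[[[0,0,0.6,0],[0,0,0.6,0],[0,0,0.6,0],[0,0,0.6,0],[0,0,0.6,0],[0,0,0.45,0],[0,0,0,0],[0,0,0,0]]]' 0.4 8
python3 -m jog '[[[0,0,0,0],[0,0,0,0],[0,0,0,0],[0,0,0,0]]]' 0 8
```

```text
[[ 0.59817747 -0.11335605  0.094     ]] bar [[ 0.56968802 -0.00307347  0.1       ]]
[[ 0.52953177  0.03866743  0.028     ]
 [ 0.61279746  0.03683754  0.028     ]
 [ 0.52789326 -0.04455645  0.028     ]] [ 0.57034536 -0.00385946  0.028     ]
t: 14.28
eef_pos: [0.5976, -0.1145, 0.0718]
eef_rot: [0.727, 0.687, 0.0, 0.0]
wrist_force: [0.3, 0.5, -0.1]
width: 0.401
t: 14.78
eef_pos: [0.5973, -0.1144, 0.0715]
eef_rot: [0.727, 0.687, 0.0, 0.0]
wrist_force: [0.1, -0.6, 1.3]
width: 0.133
```

```bash
python3 -m jog '[[[0.016,-0.316,0,1],[0.016,-0.316,0,1],[0.016,-0.316,0,1],[0.016,-0.316,0,1],[0.016,-0.316,0,1],[0.016,-0.316,0,1],[0.016,-0.316,0,1],[0.016,-0.316,0,1],[0.016,-0.316,0,1],[0.016,-0.316,0,1]]]'
python3 -m jog '[[[0.016,-0.316,0,1],[0.016,-0.316,0,1],[0.016,-0.316,0,1],[0.016,-0.316,0,1],[0,0,0,0],[0,0,0,0]]]'
python3 - <<'E'
from station import robot
import numpy as np
s=robot.state();q=s["eef_rot"];p=s["eef_pos"]; print(s["t"],p,np.degrees(2*np.arctan2(q[1],q[0])),s["wrist_force"])
d=p[:2]-np.array([.6037,-.0199]);print(np.linalg.norm(d),np.degrees(np.arctan2(-d[1],-d[0])))
E
```

```text
t: 16.02
eef_pos: [0.5212, -0.0657, 0.0716]
eef_rot: [0.968, 0.253, 0.002, 0.0]
wrist_force: [8.6, 4.1, -2.3]
width: 0.128
t: 16.77
eef_pos: [0.51, -0.0304, 0.0716]
eef_rot: [0.998, 0.057, 0.002, 0.0]
wrist_force: [6.8, 1.1, -2.6]
width: 0.129
16.775 [ 0.50999667 -0.03040682  0.07160162] 6.575630171636003 [ 6.75052356  1.1080542  -2.60326436]
0.09429054226711342 6.39776884106023
```

```bash
python3 -m jog '[[[0.008,-0.2,0,0.6],[0.005,-0.16,0,0.5],[0,-0.06,0,0.2],[0,0,0,0],[0,0,0,0]]]'
python3 -m jog '[[[0,-0.04,0,0],[0,-0.04,0,0],[0,0,0,0],[0,0,0,0]]]'
```

```text
t: 17.4
eef_pos: [0.5094, -0.0181, 0.0716]
eef_rot: [1.0, -0.008, 0.002, 0.0]
wrist_force: [7.1, -0.2, -2.8]
width: 0.131
t: 17.9
eef_pos: [0.5095, -0.0173, 0.0717]
eef_rot: [1.0, -0.008, 0.002, 0.002]
wrist_force: [4.4, -10.9, -3.3]
width: 0.129
```

The lever is against its stop with about 11 N. I'll release, rise and check.

```bash
python3 -m jog '[[[0,0,0,0],[0,0,0,0],[0,0,0,0]]]' 0.35
python3 -m jog '[[[0,0,-0.5,0],[0,0,-0.8,0],[0,0,-1,0],[0,0,-1,0],[0,0,-0.6,0],[-0.5,0,0,0],[0,0,0,0]]]'
python3 - <<'E'
from station import robot, read_camera, camera_params
import cv2, numpy as np
s=robot.state(); print({k:np.round(s[k],4).tolist() for k in("t","eef_pos","eef_rot","joint_positions")})
c=camera_params("wrist");p,d=read_camera("wrist"); cv2.imwrite("pics/w5.png",p[:,:,::-1]); np.save("pics/w5c.npy",c,allow_pickle=True)
E
```

```text
t: 18.27
eef_pos: [0.5076, -0.0152, 0.0712]
eef_rot: [1.0, -0.008, -0.0, -0.0]
wrist_force: [-0.4, -0.8, -0.4]
width: 0.35
t: 19.15
eef_pos: [0.4922, -0.0149, 0.1884]
eef_rot: [1.0, -0.008, -0.0, -0.0]
wrist_force: [0.6, 0.2, -0.4]
width: 0.347
{'t': 19.15, 'eef_pos': [0.4922, -0.0149, 0.1884], 'eef_rot': [1.0, -0.0076, -0.0001, -0.0001], 'joint_positions': [-0.2713, 0.3419, 1.5606, 0.0001, 1.2394, 1.3146]}
```

View pics/w5.png

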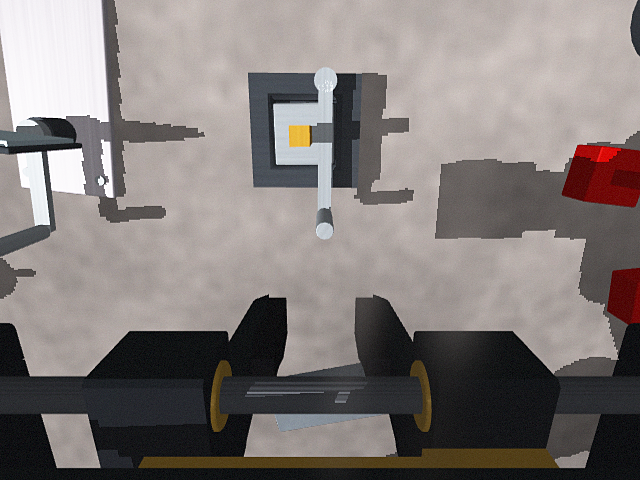

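Run:
```python
from h import *
import cv2
np.set_printoptions(precision=4,suppress=True)
c=np.load("pics/w5c.npy",allow_pickle=True).item()
print("stud",pix2w("",[(324,229.5)],.094,c)); print("hinge",[pix2w("",[(325,79)],z,c) for z in (.05,.06,.07)])
print("bar",pix2w("",[(299,136)],.1,c))
s=pix2w("",[(249,73),(358,73.5),(254,187),(359,187)],.028,c);print(s,s.mean(0))
im=cv2.imread("pics/w5.png");cv2.imwrite("pics/w5c.png",cv2.resize(im[60:245,235:375],None,fx=3.2,fy=3.2,interpolation=cv2.INTER_CUBIC))
```

```text
stud [[ 0.5105 -0.0171  0.094 ]]
hinge [array([[ 0.6046, -0.0192,  0.05  ]]), array([[ 0.6034, -0.0191,  0.06  ]]), array([[ 0.6023, -0.019 ,  0.07  ]])]
bar [[ 0.5686 -0.0032  0.1   ]]
[[ 0.6121  0.0361  0.028 ]
 [ 0.6106 -0.0438  0.028 ]
 [ 0.5287  0.0384  0.028 ]
 [ 0.5275 -0.0461  0.028 ]] [ 0.5697 -0.0038  0.028 ]
```

View pics/w5c.png

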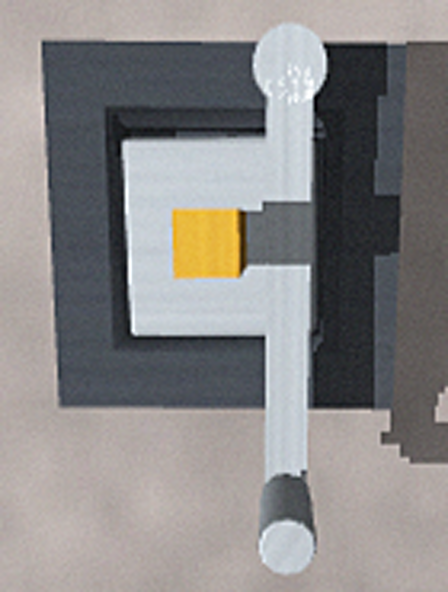

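The lever bar lies along the socket's x axis (measured -1.2°, the same as the socket's yaw) and the stud is at its shut position. Next is the mirror. I'll move over, taking a look on the way.

```bash
python3 -m jog '[[[0,-1,-0.4,0],[0,-1,-0.4,0],[0,-1,0,0],[0,-1,0,0],[0,-1,0,0],[0,-1,0,0],[0,-0.8,0,0],[0,0,0,0],[0,0,0,0]]]' 0.5
python3 - <<'E'
from station import robot, read_camera, camera_params
import cv2, numpy as np
s=robot.state(); print({k:np.round(s[k],4).tolist() for k in("t","eef_pos","eef_rot","joint_positions")})
c=camera_params("wrist");p,d=read_camera("wrist"); cv2.imwrite("pics/w6.png",p[:,:,::-1]); np.save("pics/w6c.npy",c,allow_pickle=True)
E
```

```text
t: 20.32
eef_pos: [0.496, 0.1884, 0.212]
eef_rot: [1.0, -0.008, -0.0, 0.0]
wrist_force: [-0.0, 0.3, 0.0]
width: 0.502
{'t': 20.325, 'eef_pos': [0.496, 0.1884, 0.212], 'eef_rot': [1.0, -0.0076, -0.0002, 0.0001], 'joint_positions': [0.1397, 0.3809, 1.4211, -0.0002, 1.3401, 1.7259]}
```

View pics/w6.png

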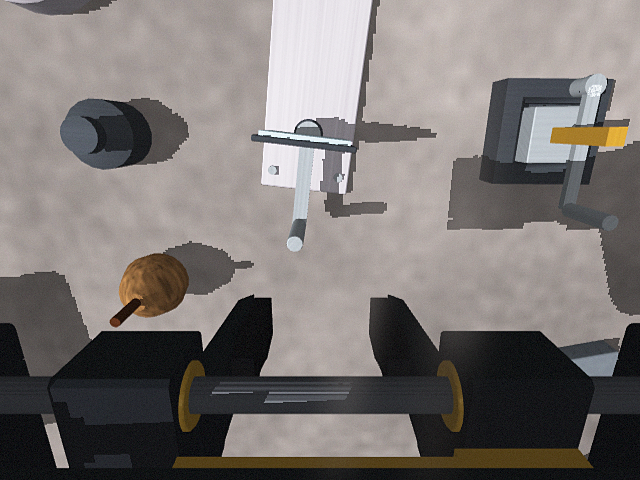

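Run:
```python
import cv2
im=cv2.imread("pics/w6.png");cv2.imwrite("pics/w6c.png",cv2.resize(im[110:260,240:370],None,fx=4,fy=4,interpolation=cv2.INTER_CUBIC))
cv2.imwrite("pics/w6d.png",cv2.resize(im[0:200,230:390],None,fx=3,fy=3,interpolation=cv2.INTER_CUBIC))
```

```text
(no output)
```

View pics/w6c.png

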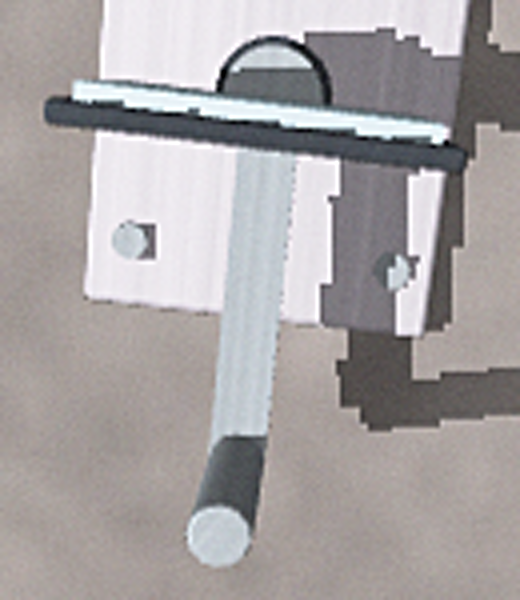

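View pics/w6d.png

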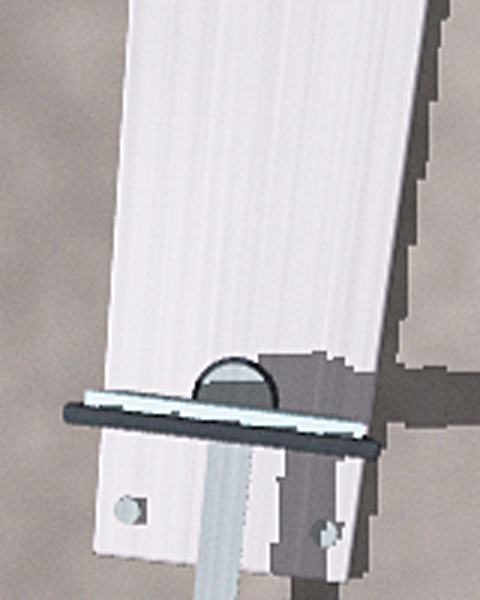

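Run:
```python
from h import *
np.set_printoptions(precision=4,suppress=True)
c=np.load("pics/w6c.npy",allow_pickle=True).item()
f=lambda p,z,s=4,o=(240,110): pix2w("",np.array(p)/s+np.array(o)-.5+.5/s,z,c)
st=f([(219,536)],.096)[0]; print("stud",st)
m=f([(75,80),(447,128)],.1);d=m[0]-m[1];print("mirror",m,m.mean(0),np.linalg.norm(d),"normal yaw",np.degrees(np.arctan2(d[1],d[0]))-90)
p=f([(86,299),(425,335)],.008);d=p[0]-p[1];print("plate near",p,p.mean(0),np.linalg.norm(d),np.degrees(np.arctan2(d[1],d[0]))-90)
e=f([(130,0),(96,550),(425,0),(345,578)],.008,3,(230,0));print(np.degrees(np.arctan2(*(e[0]-e[1])[1::-1])),np.degrees(np.arctan2(*(e[2]-e[3])[1::-1])))
b=f([(617,136)],.1,1,(.0,0));print("bar top",b)
```

```text
stud [0.4983 0.2073 0.096 ]
mirror [[0.5763 0.2272 0.1   ]
 [0.5681 0.1677 0.1   ]] [0.5722 0.1975 0.1   ] 0.06013993458987402 normal yaw -7.873249403682863
plate near [[0.5283 0.2429 0.008 ]
 [0.5188 0.1647 0.008 ]] [0.5235 0.2038 0.008 ] 0.0787988118566595 -6.899205135169893
-7.229505654270573 -7.520002737135214
bar top [[ 0.5691 -0.0031  0.1   ]]
```

The stand's yaw is about -7.3°. Stud-to-mirror is 74.5 mm (75 mm expected), the mirror is 60 mm wide, and the bar is 199.5 mm along the stand's -y, so it all agrees. The pivot is about (0.5723, 0.1973), so the target mirror angle is about 41.8° (0.730 rad) and the stud target is (0.523, 0.254). I'll grip the stud now. Joint 6 has room without a half turn as long as I only spin part of the way.

```bash
python3 -m jog '[[[0,-0.62,0,0.9],[0,0,0.6,0.22],[0,0,0.8,0],[0,0,0.8,0],[0,0,0.6,0],[0,0,0.6,0],[0,0,0.6,0],[0,0,0.47,0],[0,0,0,0],[0,0,0,0]]]' 0.5 25
python3 - <<'E'
from station import robot, read_camera, camera_params
import cv2, numpy as np
s=robot.state(); print({k:np.round(s[k],4).tolist() for k in("t","eef_pos","eef_rot","joint_positions","wrist_force")})
c=camera_params("wrist");p,d=read_camera("wrist"); cv2.imwrite("pics/w7.png",p[:,:,::-1]); np.save("pics/w7c.npy",c,allow_pickle=True)
E
```

```text
t: 21.62
eef_pos: [0.4965, 0.2073, 0.0787]
eef_rot: [0.998, -0.064, 0.0, -0.0]
wrist_force: [-0.3, 0.0, 0.1]
width: 0.497
{'t': 21.625, 'eef_pos': [0.4965, 0.2073, 0.0787], 'eef_rot': [0.998, -0.0637, 0.0004, -0.0001], 'joint_positions': [0.1753, 0.5515, 1.576, 0.0, 1.0132, 1.8736], 'wrist_force': [-0.2556, 0.003, 0.1069]}
```

View pics/w7.png

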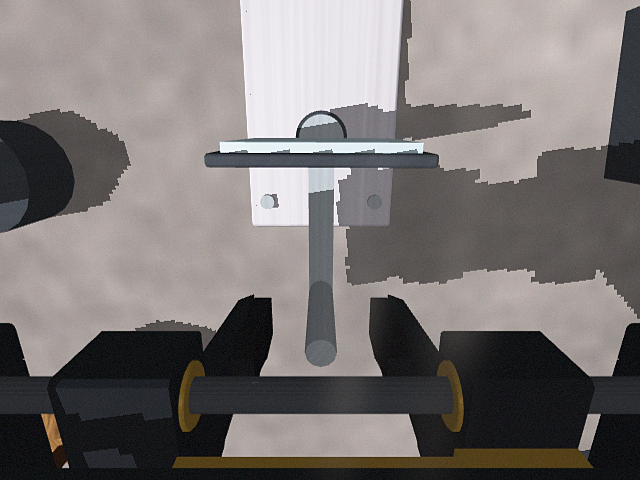

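The stud is centred at (321,352), and the mirror's edge is level in the image, so the tool yaw equals the stand's yaw. The float is partly visible at (55,440). I'll check its clearance before swinging.

Run:
```python
from h import *
np.set_printoptions(precision=4,suppress=True)
c=np.load("pics/w6c.npy",allow_pickle=True).item()
print("stem top",pix2w("",[(115,322)],.103,c),"body",pix2w("",[(154,287)],.045,c))
print("top cam",pix2w("top",[(155,322)],.103),pix2w("top",[(163,320)],.045))
m=np.load("pics/w7c.npy",allow_pickle=True).item()
st=pix2w("",[(320.5,352)],.096,m)[0]; a=pix2w("",[(220,142),(423,142)],.1,m);d=a[0]-a[1]
print("stud",st,"mirror",a.mean(0),np.linalg.norm(d),np.degrees(np.arctan2(d[1],d[0]))-90)
```

```text
stem top [[0.4409 0.3433 0.103 ]] body [[0.4432 0.3391 0.045 ]]
top cam [[0.4404 0.332  0.103 ]] [[0.4409 0.3385 0.045 ]]
stud [0.499  0.2073 0.096 ] mirror [0.5724 0.1977 0.1   ] 0.05940779481656049 -7.250955848568324
```

```bash
python3 -m jog '[[[0,0,0,0],[0,0,0,0],[0,0,0,0],[0,0,0,0]]]' 0 25
python3 - <<'E'
from h import *
from station import robot
s=robot.state();q=s["eef_rot"];p=s["eef_pos"];print(p,2*np.arctan2(q[1],q[0]),s["wrist_force"])
piv=np.array([.5723,.1974]);yaw=2*np.arctan2(q[1],q[0]);r=p[:2]-piv;print(np.linalg.norm(r),np.degrees(np.arctan2(-r[1],-r[0])))
R=np.linalg.norm(r);a0=np.arctan2(-r[1],-r[0]);N=8;tot=.730
for i in range(N):
    a=a0-tot*(i)/N;b=a0-tot*(i+1)/N
    d=-R*np.array([np.cos(b)-np.cos(a),np.sin(b)-np.sin(a)])
    print(np.round([(d@[np.cos(yaw),np.sin(yaw)])/.03,(d@[np.sin(yaw),-np.cos(yaw)])/.03],3)); yaw-=.05
print("end",piv-R*np.array([np.cos(b),np.sin(b)]))
E
```

```text
t: 22.18
eef_pos: [0.4961, 0.2074, 0.0782]
eef_rot: [0.998, -0.064, 0.0, -0.0]
wrist_force: [-0.1, 0.0, 0.4]
width: 0.13
[0.49612899 0.20742795 0.07822101] -0.1271717736454699 [-0.07877867  0.01554311  0.40744903]
0.07682826464364781 -7.499887775636254
[ 0.012 -0.233]
[ 0.021 -0.233]
[ 0.031 -0.232]
[ 0.04 -0.23]
[ 0.05  -0.228]
[ 0.059 -0.226]
[ 0.068 -0.223]
[ 0.077 -0.22 ]
end [0.52222665 0.25566871]
```

```bash
python3 -m jog '[[[0.012,-0.233,0,0.5],[0.021,-0.233,0,0.5],[0.031,-0.232,0,0.5],[0.04,-0.23,0,0.5],[0.05,-0.228,0,0.5],[0.059,-0.226,0,0.5],[0.068,-0.223,0,0.5],[0.077,-0.22,0,0.5],[0,0,0,0],[0,0,0,0]]]'
python3 - <<'E'
from station import robot, read_camera, camera_params
import cv2, numpy as np
s=robot.state(); print({k:np.round(s[k],4).tolist() for k in("t","eef_pos","eef_rot","joint_positions","wrist_force")})
c=camera_params("wrist");p,d=read_camera("wrist"); cv2.imwrite("pics/w8.png",p[:,:,::-1]); np.save("pics/w8c.npy",c,allow_pickle=True)
p,d=read_camera("scene"); cv2.imwrite("pics/s8.png",p[:,:,::-1])
E
```

```text
t: 23.42
eef_pos: [0.5213, 0.2556, 0.0781]
eef_rot: [0.966, -0.26, -0.001, 0.0]
wrist_force: [-5.7, 0.1, 3.2]
width: 0.125
{'t': 23.425, 'eef_pos': [0.5213, 0.2556, 0.0781], 'eef_rot': [0.9656, -0.26, -0.0009, 0.0002], 'joint_positions': [0.2519, 0.6106, 1.4502, 0.0005, 1.0825, 2.3485], 'wrist_force': [-5.6595, 0.0542, 3.1689]}
```

View pics/w8.png

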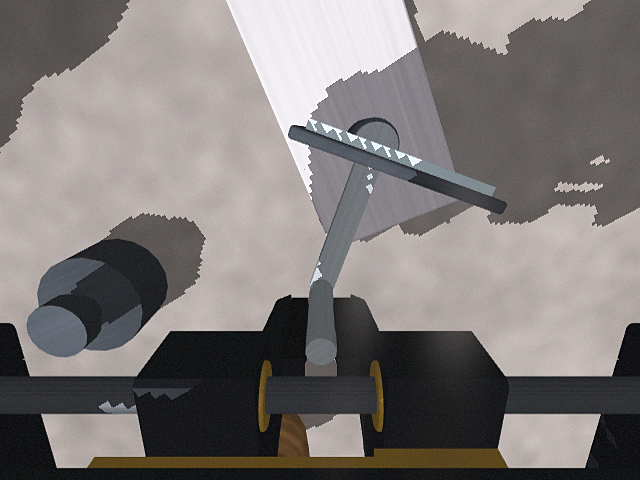

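View pics/s8.png

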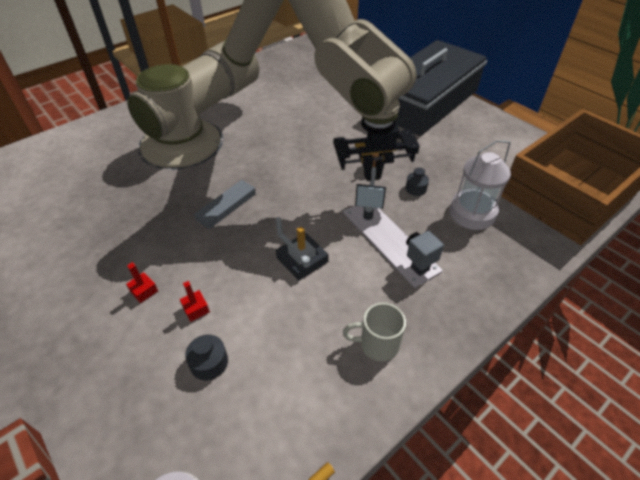

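Run:
```python
import cv2
im=cv2.imread("pics/w8.png");cv2.imwrite("pics/w8c.png",cv2.resize(im[100:230,270:520],None,fx=3.2,fy=3.2,interpolation=cv2.INTER_CUBIC))
```

```text
(no output)
```

View pics/w8c.png

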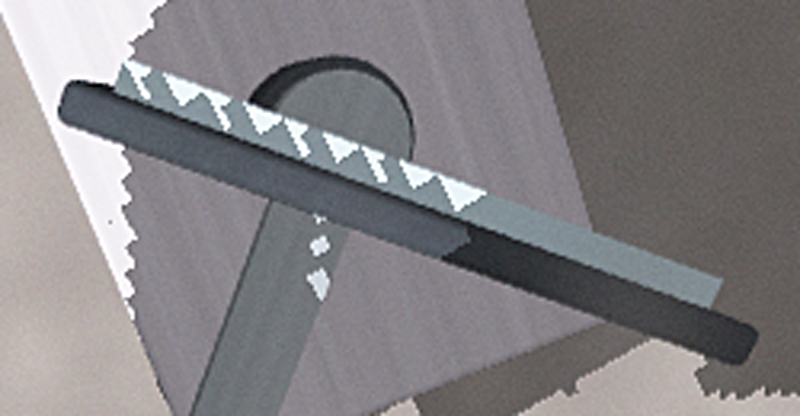

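Run:
```python
from h import *
np.set_printoptions(precision=4,suppress=True)
c=np.load("pics/w8c.npy",allow_pickle=True).item()
f=lambda p,z: pix2w("",np.array(p)/3.2+np.array((270,100))-.5+.5/3.2,z,c)
for P in ([(125,62),(722,280)],[(113,95),(712,306)],[(75,127),(735,362)],[(90,80),(745,320)]):
    m=f(P,.1);d=m[0]-m[1];print(m.mean(0),np.linalg.norm(d),"normal yaw",np.degrees(np.arctan2(d[1],d[0]))-90)
st=pix2w("",[(320.5,351)],.096,c)[0];print("stud",st)
for piv in ([.5723,.1974],[.5724,.1977]):
    r=np.array(piv)-st[:2];print(np.linalg.norm(r),np.degrees(np.arctan2(r[1],r[0])))
    l=np.radians(-7.3); b=np.array([.569,-.0034])-piv; print("target",np.degrees((np.arctan2(b[1],b[0])+l)/2))
```

```text
[0.5723 0.1979 0.1   ] 0.05936516033902941 normal yaw -49.163947595493696
[0.5705 0.2    0.1   ] 0.05975459220982753 normal yaw -48.6987183886644
[0.567  0.2022 0.1   ] 0.06676344067702707 normal yaw -49.09364528982023
[0.5701 0.1994 0.1   ] 0.06569899867244415 normal yaw -49.365325023536556
stud [0.5243 0.2543 0.096 ]
0.07442426496160298 -49.84403106081869
target -49.120764574072524
0.07425995491220638 -49.63579485086339
target -49.13430405765306
```

The mirror normal measures -48.7 to -49.4° (mean about -49.1°) against a target of -49.1°. I'll check that it holds steady, and that the lever and bystanders are still in place, before handing in.

```bash
python3 -m jog '[[[0,0,0,0],[0,0,0,0],[0,0,0,0],[0,0,0,0],[0,0,0,0],[0,0,0,0],[0,0,0,0],[0,0,0,0]]]'
python3 - <<'E'
from station import read_camera
import cv2, numpy as np
p,d=read_camera("top"); im=p[:,:,::-1]; cv2.imwrite("pics/t9.png",cv2.resize(im[120:350,90:550],None,fx=1.7,fy=1.7,interpolation=cv2.INTER_CUBIC))
E
```

```text
t: 24.52
eef_pos: [0.5213, 0.2556, 0.0781]
eef_rot: [0.966, -0.26, -0.001, 0.0]
wrist_force: [-5.1, -0.3, 3.2]
width: 0.13
```

View pics/t9.png

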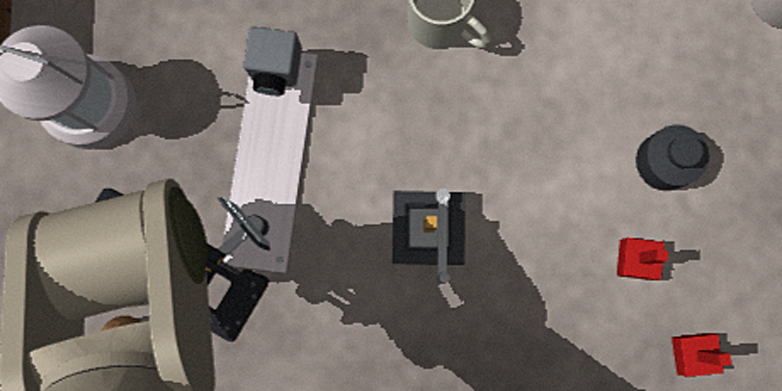

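The lever is shut over the seated block (lever from (443,197) to (443,276)), the mirror is turned and steady, and the float is still standing at about (125,323). I'm handing the job in.

```bash
python3 -c "
from station import ticket
print(ticket.close_job())"
```

```text
the job is handed in; nothing more can be done
None
```

The job is done and handed in at about 24.6 s, with the fingers still holding the mirror at its angle. No verdict was reported.

- **Block:** I put the steel block with the brass bar into the socket pocket and let go. In the wrist pictures it lies level in the pocket, and the bar measures at (0.569, -0.003), within about 1 mm of the socket's centre.
- **Lever:** I swung it onto its stop with about 11 N and released it. It lies along the socket's x axis (-1.2° measured, matching the socket's yaw), and the last top picture still shows it shut.
- **Mirror:** I turned it to about 0.73 rad (41.8°). Its edges give a normal of -48.7° to -49.4° against a target of -49.1°. The stud's position reads slightly further, at about -49.7°, which is within the 2 mm calibration. The arm's pose did not change over a further second of holding.
- **Other things:** I never touched the cork float or the two iron weights. The last top picture shows the float (partly behind the arm) and the large weight in place. The arm hid the small weight there, but it stands upright in the wrist picture taken at the final mirror angle.

I had no picture from the stand's own camera, so the reflection itself was checked only by geometry.

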